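Hold the soldering brick square in the corner of the bench jig

TASK

On the white board of the jeweller's bench, slide the soldering brick until its plain long side lies flush along the steel fence and its end is up against the rectangular stop block (not the round pin). Then hold it there for scoring with one diagonal push of the fingers (the inner corner of its ledge is a good place), pressing it down onto the board and into the fence at the same time, firmly, with about 10 N each way. Finish while still pushing, without letting go, and leave the jar, the beaker and the charcoal block alone.

Things in the scene. Friction and masses are not known exactly. Their poses are not given: they have to be found in the camera images.
- board: White glazed ceramic board lying fixed on the bench, 320 mm (its x) by 380 mm (its y), 12 mm thick; origin at the centre of its underside, so its top is 12 mm above the origin. Its x axis points to the fence side (away from the robot, up to 20 degrees askew). The brick slides on it with a friction coefficient of about 0.3, which takes up part of a side push.
- fence: Straight square steel bar fixed on the board along its far edge, 20 mm thick (its x), 360 mm long (its y), 32 mm high; origin at the centre of its underside, on the board's top. The face to press against is 10 mm to -x of the origin; axes parallel to the board's.
- stop: Rectangular steel stop block fixed on the board, touching the fence, 70 mm across (its x, at right angles to the fence), 30 mm along the fence (its y), 26 mm high; origin at the centre of its underside, on the board's top; axes parallel to the board's. It stands near the left (+y) or the right (-y) end of the fence; the brick belongs on its side facing the board's middle.
- pin: Round steel pin, 20 mm diameter, 26 mm high, fixed on the board near the other end of the fence, with its axis 35 mm from the fence's face; origin at the centre of its underside. Not used.
- brick: Tan soldering brick with cross-scored top, loose on the board, 0.18 to 0.37 kg, 110 mm wide (its x) by 120 mm long (its y), 34 mm high. Origin at the centre of its underside. Its plain long side, 55 mm to +x, goes against the fence; a lower ledge runs along the -x side (see brick_corner). Its y axis is at most 23 degrees askew to the fence at the start.
- brick_corner (a point): Point in the inner corner of the brick's ledge, half-way along it: 25 mm to -x of the brick's origin and 16 mm above its underside. The flat ledge, 16 mm high, reaches from here 30 mm to the brick's -x edge; an upright step rises from here 18 mm to the top. Ledge and step run the brick's whole length.
- jar: Glass jar with a brass lid, 76 mm diameter, 110 mm high, standing on the bench to the left of the board; leave it alone. Origin at the centre of its underside.
- beaker: Open glass beaker, 72 mm diameter, 100 mm high, on the bench to the left and farther off; leave it alone. Origin at the centre of its underside.
- charcoal: Black charcoal block, 70 x 110 x 30 mm, on the bench to the right of the board; leave it alone. Origin at the centre of its underside.
Mind the look-alikes: they are no part of the job. What is meant by the brick is not orange or purple, and is the larger of those in its own colour.

How it is judged:
By the outcome, as a careful person would: the job done as asked, in the order asked, and still so for the second after the job is handed in, while the arm keeps its last pose, push and grip.
It also fails if it takes over 54 s, if anything falls off the work surface, if the arm or the gripper's body presses on something with over 40 N, if the wrist force passes 120 N, or if a joint passes its speed limit or range.

ROBOT

A 6-joint arm with a two-finger parallel gripper is mounted at the origin on the work surface. World frame = base frame: x ahead of the robot, y to its left, z up, the work surface at z = 0. Lengths are in m, angles in rad, forces in N, time in s.
With the tool pointing down it reaches from about 0.35 to 0.775 m from the base axis. Payload 5.5 kg.
Tool frame: the origin (TCP) lies midway between the tips of the shut fingers; the grasp point (between the pads) lies 19 mm behind it; z points along the fingers, y is the line along which they close (so a half turn about z gives the same grasp; the last joint's range is limited). The gripper opens to 85 mm and grips with 20 to 120 N. Pads are 22 mm wide; open, the fingers measure 114 mm over their backs; the gripper's body (76 mm by 85 mm) begins 54 mm behind the grasp point. The pads swing forward as they close: fully open they stand 13 mm farther back than shut.
Start: joints at [-1.342, 0.313, 0.046, 1.304, 0, 1.431], TCP at [0.207, -0.536, 0.231] pointing down, gripper open.
Joint ranges: [-2.76, 2.76], [-0.86, 1.69], [-1.03, 1.26], [-2.2, 2.34], [-1.47, 1.5], [-3.14, 3.14]. Speed limits (rad/s): [2.57, 2.57, 3.14, 3.14, 3.14, 3.14].

INTERFACE

Orientations are given as a unit quaternion [w, x, y, z].
In Python, from rig import bot gives the robot as it stands. The module is installed in compiled form; this text tells all that it offers.
- The arm moves only by the tool drive_tool, never from a script. Its arguments are lists of equal length, an entry for each row: "hand": the finger opening in mm, from 0 to 85.4; "delta_pos": the shift along the tool's x, y, z in units of 40 mm (1.0 is 40 mm), a list of three; "rotation": the turn, a rotation vector about the tool's x, y, z in units of 6 degrees (1.0 is 6 degrees), a list of three. In form: {"hand": [hand, ...], "delta_pos": [[tx, ty, tz], ...], "rotation": [[ax, ay, az], ...]}. A call has 1 to 10 rows; each row is the pose to reach, as a shift and turn from the pose commanded when the call began, along the tool's axes at that moment; what a row does not reach only later rows make up. A row lasts 1/12 s, in which the tool goes at most 41.7 mm and 7.16 degrees, less where a joint would pass 70% of its speed; a pose out of reach is approached as far as the arm can. A call with a gripper value outside its range is refused whole. The fingers move at their own pace and stop on an object; the grip force is fixed at half the most. Time passes only in rows, so rows that repeat a pose let the fingers close. It gives the time, the measured TCP pose, the force, the opening and the grip force at its end, in the units of the state.
- bot.observe(): the state, without advancing time (a new reading comes with each control period).
- bot.get_image(name): name is "scene" or "top" or "wrist"; returns a dict with "color" (420x560x3 uint8, red, green, blue), "fx", "fy", "cx", "cy" (pixels), "xyz" and "attitude" of the camera in the world. Camera axes: x right, y up, looking along -z (the intrinsics and any distortion apply to the point x, -y, -z); pixel columns grow to the right and rows downward; lengths in m; the calibration is good to about 2 mm. A picture is of the moment at which its call begins. There is no depth.
- bot.sign_off(): hands the job in; it is judged then, once.
The state is a dict: "clock": time; "joints": joint angles; "joint_velocities": joint speeds; "joint_torque": joint torques, N m; "position": TCP position; "orientation": TCP orientation; "contact_force": force on the tool from outside, world axes, zero at the start; "wrist_torque": the same for the moment, N m; "finger_gap": finger opening in m; "finger_force": force on a finger pad.
Only numpy, scipy, OpenCV 4.12 (cv2) and the standard library are available. Lean on these libraries where they do the work, as an engineer would, in place of code of your own. Each camera call takes 0.05 s, during which the arm holds its last target. There are 200 camera calls.

## Working session

There is one attempt and no reset: what is moved stays moved. The work goes in short steps, Python scripts to look and compute and a tool call to move; the robot and the scene stay as the last step left them, time stands still between calls to the robot, and variables do not carry over. Pictures are saved under pics/ and viewed, at most 10 in all, crops included, and the job is handed in when it is done.

Besides the shell and the picture viewer there is one more tool, called after "Call:" in YAML: its name, and indented under it one key for each argument. drive_tool: Moves the arm, as the interface text tells. Its arguments: {"type":"object","properties":{"hand":{"type":"array","items":{"type":"number"}},"delta_pos":{"type":"array","items":{"type":"array","items":{"type":"number"}}},"rotation":{"type":"array","items":{"type":"array","items":{"type":"number"}}}},"required":["hand","delta_pos","rotation"]}

```bash
mkdir -p pics
cat > h.py <<'E'
import numpy as np,cv2
from scipy.spatial.transform import Rotation as R
from rig import bot
def q2R(q): return R.from_quat([q[1],q[2],q[3],q[0]]).as_matrix()
def snap(n,f):
    d=bot.get_image(n); cv2.imwrite(f'pics/{f}.png',d['color'][:,:,::-1]); 
    import pickle; pickle.dump(d,open(f'pics/{f}.pkl','wb')); return d
def load(f):
    import pickle; return pickle.load(open(f'pics/{f}.pkl','rb'))
def camR(d):
    a=np.array(d['attitude']); return a if a.shape==(3,3) else q2R(a)
def ray(d,px,z):
    u,v=px; r=camR(d)@np.array([(u-d['cx'])/d['fx'],-(v-d['cy'])/d['fy'],-1.]); o=np.array(d['xyz'])
    return o+r*(z-o[2])/r[2]
def proj(d,P):
    p=(np.array(P)-d['xyz'])@camR(d); return np.array([d['cx']+d['fx']*p[...,0]/-p[...,2],d['cy']-d['fy']*p[...,1]/-p[...,2]]).T
E
python3 - <<'E'
from h import *
for n in('top','scene'):
    d=snap(n,n+'0'); print({k:v for k,v in d.items() if k!='color'})
print(bot.observe())
E
```

```text
{'fx': 420.52203644354665, 'fy': 420.52203644354665, 'cx': 278.95340137880464, 'cy': 205.02220842640293, 'xyz': array([ 0.43952036, -0.02278887,  1.18329833]), 'attitude': array([ 0.71704553,  0.01407772, -0.0071858 , -0.69684711])}
{'fx': 466.44795489838197, 'fy': 466.44795489838197, 'cx': 279.6796489295982, 'cy': 212.67349346100195, 'xyz': array([ 0.96038874, -0.61110888,  1.18434036]), 'attitude': array([0.90201526, 0.27702593, 0.0903531 , 0.3185301 ])}
{'clock': 0.1, 'joints': array([-1.34159512e+00,  3.13915641e-01,  4.51274064e-02,  1.30362183e+00,
        8.98087742e-06,  1.43119675e+00]), 'joint_velocities': array([-0.00041212, -0.00282549,  0.00280541,  0.00044624,  0.00088948,
       -0.00109899]), 'joint_torque': array([ 1.77623278e-03, -4.81726420e+01,  2.99243957e+01,  1.27877851e-02,
       -1.72881078e-04,  6.62918520e-08]), 'position': array([ 0.20717705, -0.53589992,  0.23051779]), 'orientation': array([-8.06259437e-04,  9.83046051e-01,  1.83357060e-01, -3.16503210e-05]), 'contact_force': array([-0.01314521, -0.60662095, -0.19608705]), 'wrist_torque': array([0.02286268, 0.01572373, 0.02055172]), 'finger_force': 0.0, 'finger_gap': 0.08513391998373472}
```

View pics/top0.png

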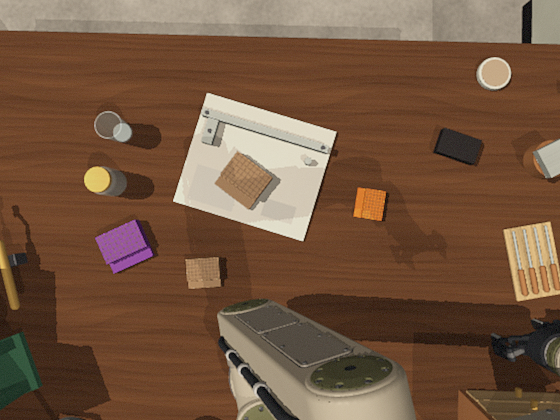

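View pics/scene0.png

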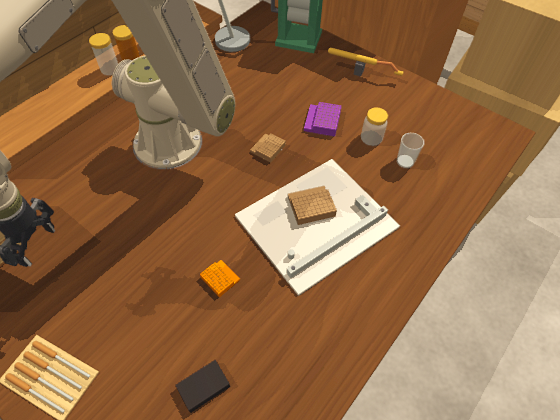

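The picture shows tan look-alikes at top-view pixels (245,180), on the board and larger, and (203,272), smaller and on the bench. There is also orange at (370,204) and purple at (124,246). I choose (245,180). The stop is at (210,131), the left end of the fence, and the pin is at (308,160). Next is a close crop.

Run:
```python
from h import *
a=cv2.imread('pics/top0.png')[85:250,165:345]; a=cv2.resize(a,None,fx=4.4,fy=3.6363636*1,interpolation=cv2.INTER_CUBIC) if 0 else cv2.resize(a,None,fx=3.6,fy=3.6,interpolation=cv2.INTER_CUBIC)
cv2.imwrite('pics/crop0.png',a)
b=cv2.imread('pics/scene0.png')[155:300,230:405]; cv2.imwrite('pics/crop1.png',cv2.resize(b,None,fx=4,fy=4,interpolation=cv2.INTER_CUBIC))
```

```text
(no output)
```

View pics/crop0.png

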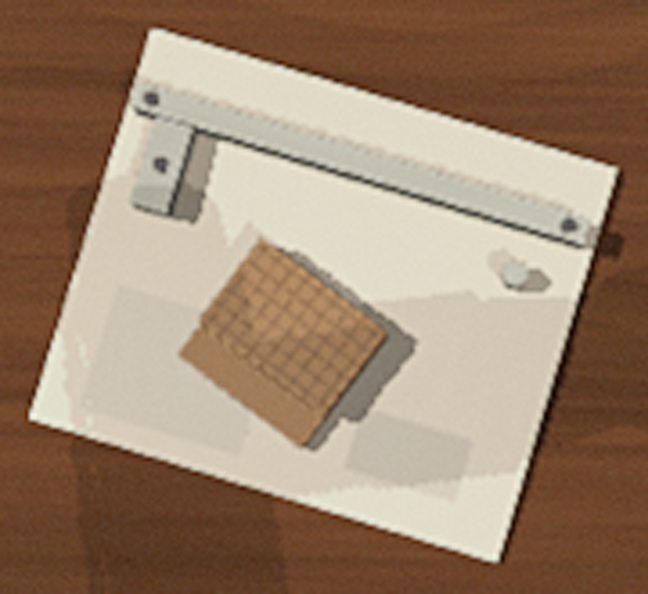

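View pics/crop1.png

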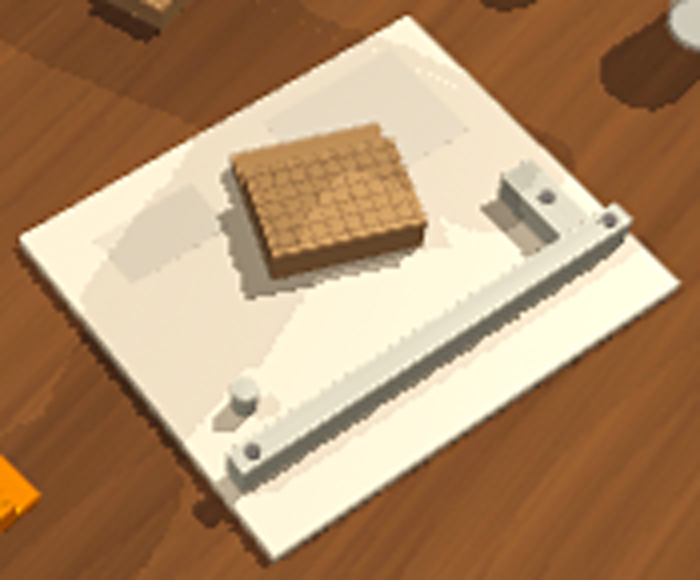

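The crop confirms the tan brick: ledge on the robot side, yawed about 20° relative to the fence. Now I fit the poses.

Run:
```python
from h import *
from scipy.optimize import least_squares
D={'t':load('top0'),'s':load('scene0')}
c0=lambda u,v:('t',((u+.5)/3.6-.5+165,(v+.5)/3.6-.5+85)); c1=lambda u,v:('s',((u+.5)/4-.5+230,(v+.5)/4-.5+155))
def fit(items,z,x0):
    def f(p):
        M=R.from_euler('z',p[2]).as_matrix(); r=[]
        for (c,px),L in items: r+=list(proj(D[c],M@np.array(L)+[p[0],p[1],z])-px)
        return np.array(r)
    s=least_squares(f,x0,loss='soft_l1'); return s.x,np.abs(s.fun).reshape(-1,2).max(1).round(1)
t=.012
bd=[(c0(152,28),(.16,.19,t)),(c0(620,170),(.16,-.19,t)),(c0(499,562),(-.16,-.19,t)),(c0(30,419),(-.16,.19,t)),
 (c1(408,15),(-.16,.19,t)),(c1(20,238),(-.16,-.19,t)),(c1(272,560),(.16,-.19,t)),(c1(680,285),(.16,.19,t))]
b,e=fit(bd,0,[.5,.1,-.2]); print('board',b,np.degrees(b[2]),e)
br=[(c0(262,238),(.055,.06,.034)),(c0(387,335),(.055,-.06,.034)),(c0(308,447),(-.055,-.06,.016)),(c0(180,354),(-.055,.06,.016)),
 (c1(425,222),(.055,.06,.034)),(c1(268,265),(.055,-.06,.034)),(c1(232,158),(-.055,-.06,.016)),(c1(378,125),(-.055,.06,.016))]
k,e=fit(br,.012,[.5,.05,-.4]); print('brick',k,np.degrees(k[2]),e)
Rb=R.from_euler('z',b[2]).as_matrix()
loc=lambda P:Rb.T@(np.array(P)-[b[0],b[1],.012])
print('brick in board',loc([k[0],k[1],.012]),np.degrees(k[2]-b[2]))
for n,(c,px),z in [('fence nearL',c0(133,108),.044),('fence nearR',c0(583,246),.044),('stop nearL',c0(133,205),.038),('stop nearR',c0(168,213),.038),('fence s farR?',c1(228,470),.044),
 ('stop s',c1(502,184),.038),('stop s2',c1(555,240),.038)]: print(n,loc(ray(D[c],px,z)).round(4))
```

```text
board [ 0.58192265  0.06077081 -0.27033438] -15.489019209383665 [0.4 0.7 0.6 0.4 0.6 1.1 0.2 0.6]
brick [ 0.5398777   0.08830058 -0.617578  ] -35.3846129472931 [0.6 1.  1.3 0.4 0.7 1.  1.4 0.9]
brick in board [-0.04786988  0.01530168  0.        ] -19.895593737909433
fence nearL [0.0888 0.1766 0.032 ]
fence nearR [ 0.0882 -0.1803  0.032 ]
stop nearL [0.0189 0.1559 0.026 ]
stop nearR [0.0209 0.1285 0.026 ]
fence s farR? [ 0.1009 -0.184   0.032 ]
stop s [0.0256 0.1285 0.026 ]
stop s2 [0.0869 0.1271 0.026 ]
```

```bash
cat >> h.py <<'E'
B=np.array([.5819,.0608]); YB=-.2703
def b2w(x,y): c,s=np.cos(YB),np.sin(YB); return B+[x*c-y*s,x*s+y*c]
def w2b(p): c,s=np.cos(YB),np.sin(YB); d=np.array(p[:2])-B; return np.array([d[0]*c+d[1]*s,-d[0]*s+d[1]*c])
def go(x,y,z,dyaw=0):
    "units to reach board xy, world z, tool x along board -x (+dyaw)"
    o=bot.observe(); T=q2R(o['orientation']); g=R.from_euler('z',YB+np.pi+dyaw).as_matrix()@np.diag([1,-1,-1])
    d=T.T@(np.array([*b2w(x,y),z])-o['position'])/.04
    rv=np.degrees(R.from_matrix(T.T@g).as_rotvec())/6
    print('clock',o['clock'],'board',w2b(o['position']).round(4),'z',o['position'][2].round(4),'F_board',force().round(1)); print('dpos',d.round(3),'rot',rv.round(2))
def force():
    f=bot.observe()['contact_force']; c,s=np.cos(YB),np.sin(YB); return np.array([f[0]*c+f[1]*s,-f[0]*s+f[1]*c,f[2]])
E
python3 -c "
from h import *
go(-.13,.02,.12)"
```

```text
clock 0.1 board [-0.2018 -0.6751] z 0.2305 F_board [ 0.1 -0.6 -0.2]
dpos [ 11.805 -12.873   2.786] rot [-0.00e+00 -2.00e-02 -2.39e+01]
```

Call:
drive_tool:
  hand: [60, 60, 60, 60, 60, 60, 60, 60, 60, 60]
  delta_pos:
    - [0.6, -0.65, 0]
    - [1.2, -1.3, 0]
    - [1.8, -1.95, 0]
    - [2.4, -2.6, 0]
    - [3, -3.25, 0]
    - [3.6, -3.9, 0]
    - [4.2, -4.55, 0]
    - [4.8, -5.2, 0]
    - [5.4, -5.85, 0]
    - [6, -6.5, 0]
  rotation:
    - [0, 0, -1.1]
    - [0, 0, -2.2]
    - [0, 0, -3.3]
    - [0, 0, -4.4]
    - [0, 0, -5.5]
    - [0, 0, -6.6]
    - [0, 0, -7.7]
    - [0, 0, -8.8]
    - [0, 0, -9.9]
    - [0, 0, -11]

```text
clock: 0.93
position: [0.3374, -0.2055, 0.2311]
orientation: [-0.0, 0.723, 0.691, -0.0]
contact_force: [0.4, -0.1, 0.2]
finger_gap: 0.0598
finger_force: 0.0
```

```bash
python3 -c "
from h import *
go(-.13,.02,.12)"
```

```text
clock 0.9333 board [-0.1645 -0.322 ] z 0.2311 F_board [0.4 0.1 0.2]
dpos [8.139 2.752 2.778] rot [ -0.    -0.   -12.85]
```

Call:
drive_tool:
  hand: [60, 60, 60, 60, 60, 60, 60, 60, 60, 60]
  delta_pos:
    - [0.8, 0.3, 0]
    - [1.7, 0.55, 0.2]
    - [2.6, 0.85, 0.6]
    - [3.5, 1.2, 1]
    - [4.4, 1.5, 1.3]
    - [5.3, 1.8, 1.7]
    - [6.2, 2.1, 2.1]
    - [7.1, 2.4, 2.5]
    - [8.0, 2.7, 2.8]
    - [8.1, 2.75, 2.8]
  rotation:
    - [0, 0, -1.15]
    - [0, 0, -2.3]
    - [0, 0, -3.4]
    - [0, 0, -4.6]
    - [0, 0, -5.7]
    - [0, 0, -6.9]
    - [0, 0, -8]
    - [0, 0, -9.2]
    - [0, 0, -10.3]
    - [0, 0, -11.5]

```text
clock: 1.77
position: [0.4633, 0.1154, 0.1166]
orientation: [-0.001, 0.202, 0.979, 0.0]
contact_force: [-0.2, -0.7, -0.7]
finger_gap: 0.06
finger_force: 0.0
```

Call:
drive_tool:
  hand: [60, 60, 60, 60]
  delta_pos:
    - [0, 0, 0]
    - [0, 0, 0]
    - [0, 0, 0]
    - [0, 0, 0]
  rotation:
    - [0, 0, -1.1]
    - [0, 0, -1.35]
    - [0, 0, -1.35]
    - [0, 0, -1.35]

```text
clock: 2.1
position: [0.4632, 0.1108, 0.1189]
orientation: [-0.0, 0.138, 0.99, -0.0]
contact_force: [0.1, -0.3, -0.4]
finger_gap: 0.0601
finger_force: 0.0
```

```bash
python3 -c "
from h import *
go(-.13,.02,.029); snap('wrist','w1')"
```

```text
clock 2.1 board [-0.1278  0.0165] z 0.1189 F_board [ 0.1 -0.3 -0.4]
dpos [0.055 0.088 2.249] rot [-0.   -0.01 -0.06]
```

View pics/w1.png

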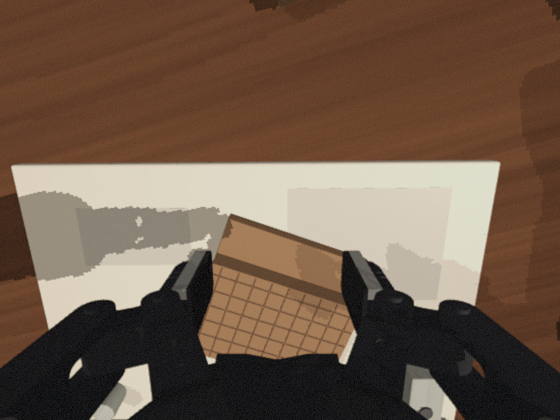

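The wrist view shows the brick between the fingers, with its ledge at about (285,255) facing the robot and the stop at the lower right (425,390). I go down behind the ledge, then push towards the fence.

Call:
drive_tool:
  hand: [60, 60, 60, 60, 60]
  delta_pos:
    - [0.05, 0.08, 0.7]
    - [0.05, 0.08, 1.4]
    - [0.05, 0.08, 2.0]
    - [0.05, 0.08, 2.25]
    - [0.05, 0.08, 2.25]
  rotation:
    - [0, 0, 0]
    - [0, 0, 0]
    - [0, 0, 0]
    - [0, 0, 0]
    - [0, 0, 0]

```text
clock: 2.57
position: [0.46, 0.1138, 0.0269]
orientation: [-0.002, 0.138, 0.99, -0.001]
contact_force: [-0.6, 0.2, 0.3]
finger_gap: 0.0599
finger_force: 0.0
```

Call:
drive_tool:
  hand: [60, 60, 60, 60, 60, 60, 60, 60, 60, 60]
  delta_pos:
    - [-0.2, 0, 0]
    - [-0.4, 0, 0]
    - [-0.6, 0, 0]
    - [-0.8, 0, 0]
    - [-1.0, 0, 0]
    - [-1.2, 0, 0]
    - [-1.4, 0, 0]
    - [-1.6, 0, 0]
    - [-1.8, 0, 0]
    - [-2.0, 0, 0]
  rotation:
    - [0, 0, 0]
    - [0, 0, 0]
    - [0, 0, 0]
    - [0, 0, 0]
    - [0, 0, 0]
    - [0, 0, 0]
    - [0, 0, 0]
    - [0, 0, 0]
    - [0, 0, 0]
    - [0, 0, 0]

```text
clock: 3.4
position: [0.5401, 0.0924, 0.0292]
orientation: [-0.0, 0.137, 0.991, -0.0]
contact_force: [-1.7, -0.8, 1.0]
finger_gap: 0.0599
finger_force: 0.5
```

```bash
python3 -c "
from h import *
go(-.02,.02,.029); snap('top','t1')
a=cv2.imread('pics/t1.png')[85:250,165:345]; cv2.imwrite('pics/t1c.png',cv2.resize(a,None,fx=3.6,fy=3.6,interpolation=cv2.INTER_CUBIC))"
```

```text
clock 3.4 board [-0.0487  0.0193] z 0.0292 F_board [-1.4 -1.3  1. ]
dpos [-0.718  0.022  0.004] rot [-0.   -0.   -0.05]
```

View pics/t1c.png

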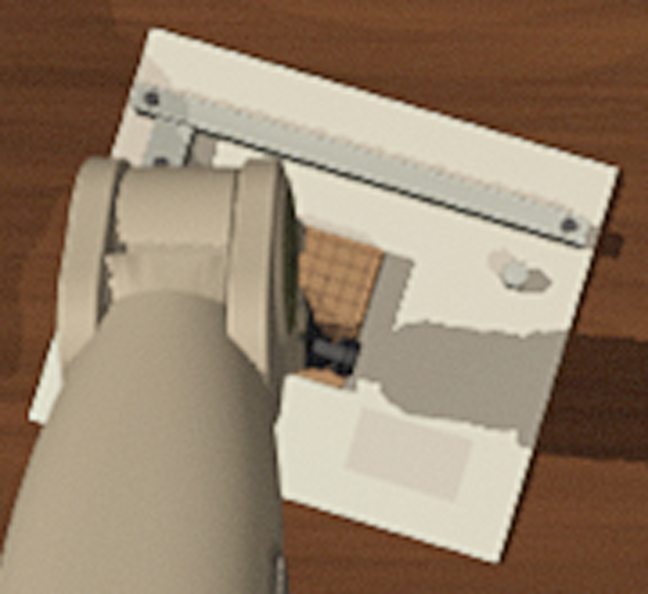

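The brick is now parallel to the fence with its right end at (383,250). I continue up to near the fence.

Call:
drive_tool:
  hand: [60, 60, 60, 60, 60, 60, 60, 60]
  delta_pos:
    - [-0.15, 0, 0]
    - [-0.3, 0, 0]
    - [-0.45, 0, 0]
    - [-0.6, 0, 0]
    - [-0.75, 0, 0]
    - [-0.9, 0, 0]
    - [-1.02, 0, 0]
    - [-1.02, 0, 0]
  rotation:
    - [0, 0, 0]
    - [0, 0, 0]
    - [0, 0, 0]
    - [0, 0, 0]
    - [0, 0, 0]
    - [0, 0, 0]
    - [0, 0, 0]
    - [0, 0, 0]

```text
clock: 4.12
position: [0.5803, 0.0811, 0.0295]
orientation: [0.001, 0.138, 0.99, -0.0]
contact_force: [-0.1, -0.7, -0.4]
finger_gap: 0.0603
finger_force: 0.0
```

```bash
python3 -c "
from h import *
go(-.045,.02,.1); snap('scene','s1')
a=cv2.imread('pics/s1.png')[155:300,230:405]; cv2.imwrite('pics/s1c.png',cv2.resize(a,None,fx=4,fy=4,interpolation=cv2.INTER_CUBIC))"
```

```text
clock 4.1167 board [-0.007   0.0191] z 0.0295 F_board [ 0.1 -0.7 -0.4]
dpos [ 0.948  0.018 -1.765] rot [ 0.    0.02 -0.06]
```

View pics/s1c.png

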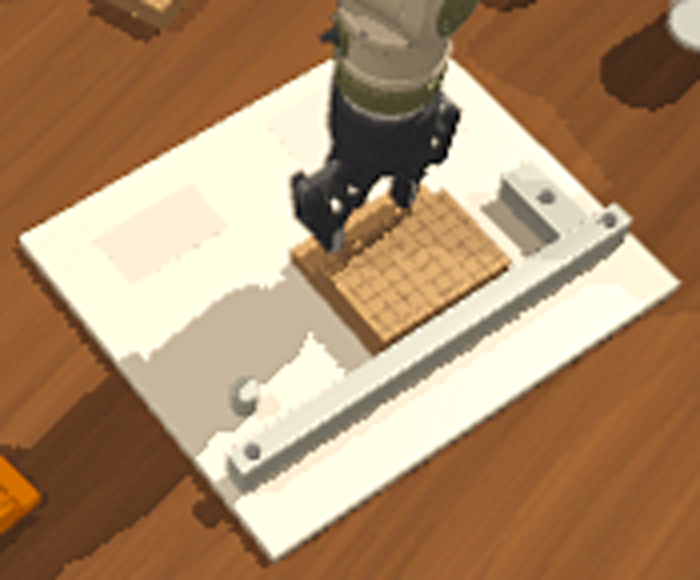

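The brick lies along the fence, its far top corners at crop (382,352) and (508,266), about 40 mm short of the stop at (502,184)–(555,240). I lift off and check its y.

```bash
python3 -c "
from h import *
d=load('s1')
for u,v,z in[(382,338,.046),(508,262,.046),(293,252,.028),(440,188,.046)]:
  print(w2b(ray(d,((u+.5)/4-.5+230,(v+.5)/4-.5+155),z)).round(4))
go(-.06,.02,.029); go(-.06,-.09,.09); go(0.02,-.09,.03)"
```

```text
[ 0.0814 -0.0342]
[0.0847 0.0813]
[-0.0218 -0.0333]
[0.0052 0.0833]
clock 4.1667 board [-0.0077  0.0191] z 0.0294 F_board [-0.5 -0.3  0.1]
dpos [1.308 0.016 0.008] rot [ 0.    0.01 -0.06]
clock 4.1667 board [-0.0077  0.0191] z 0.0294 F_board [-0.5 -0.3  0.1]
dpos [ 1.291 -2.734 -1.517] rot [ 0.    0.01 -0.06]
clock 4.1667 board [-0.0077  0.0191] z 0.0294 F_board [-0.5 -0.3  0.1]
dpos [-0.708 -2.722 -0.015] rot [ 0.    0.01 -0.06]
```

Call:
drive_tool:
  hand: [0, 0, 0, 0, 0, 0, 0, 0]
  delta_pos:
    - [0.3, 0, -0.3]
    - [0.3, 0, -0.9]
    - [0.3, 0, -1.6]
    - [0.3, 0.7, -1.6]
    - [0.3, 1.5, -1.6]
    - [0.0, 2.3, -1.6]
    - [-0.5, 2.75, -1.6]
    - [-0.5, 2.75, -1.6]
  rotation:
    - [0, 0, 0]
    - [0, 0, 0]
    - [0, 0, 0]
    - [0, 0, 0]
    - [0, 0, 0]
    - [0, 0, 0]
    - [0, 0, 0]
    - [0, 0, 0]

```text
clock: 4.83
position: [0.6316, 0.1848, 0.0933]
orientation: [0.002, 0.136, 0.991, 0.001]
contact_force: [1.2, 0.0, -0.3]
finger_gap: -0.0001
finger_force: 0.0
```

```bash
python3 -c "
from h import *
go(0.025,-.09,.03)"
```

```text
clock 4.8333 board [0.0148 0.1328] z 0.0933 F_board [ 1.1  0.3 -0.3]
dpos [-0.264 -5.573  1.572] rot [ 0.02  0.04 -0.03]
```

I had the sign of the y move wrong: tool y points to board +y. The tool is in clear air, so nothing was touched. I correct it now.

Call:
drive_tool:
  hand: [0, 0, 0, 0, 0, 0, 0, 0, 0, 0]
  delta_pos:
    - [-0.2, -0.8, 0]
    - [-0.3, -1.7, 0]
    - [-0.3, -2.6, 0]
    - [-0.3, -3.5, 0]
    - [-0.3, -4.4, 0]
    - [-0.3, -5.2, 0]
    - [-0.3, -5.55, 0.4]
    - [-0.3, -5.55, 1.1]
    - [-0.3, -5.55, 1.55]
    - [-0.3, -5.55, 1.55]
  rotation:
    - [0, 0, 0]
    - [0, 0, 0]
    - [0, 0, 0]
    - [0, 0, 0]
    - [0, 0, 0]
    - [0, 0, 0]
    - [0, 0, 0]
    - [0, 0, 0]
    - [0, 0, 0]
    - [0, 0, 0]

```text
clock: 5.67
position: [0.5752, -0.0353, 0.0277]
orientation: [-0.003, 0.138, 0.99, 0.0]
contact_force: [-0.1, -0.2, 0.0]
finger_gap: 0.0006
finger_force: 0.0
```

```bash
python3 -c "
from h import *
go(0.027,-.006,.03)"
```

```text
clock 5.6667 board [ 0.0192 -0.0944] z 0.0277 F_board [-0.1 -0.2  0. ]
dpos [-0.179  2.212 -0.06 ] rot [-0.01 -0.07 -0.07]
```

Call:
drive_tool:
  hand: [0, 0, 0, 0, 0, 0, 0, 0, 0, 0]
  delta_pos:
    - [-0.2, 0.3, 0]
    - [-0.2, 0.6, 0]
    - [-0.2, 0.85, 0]
    - [-0.2, 1.05, 0]
    - [-0.2, 1.25, 0]
    - [-0.2, 1.45, 0]
    - [-0.2, 1.65, 0]
    - [-0.2, 1.8, 0]
    - [-0.2, 1.95, 0]
    - [-0.2, 1.95, 0]
  rotation:
    - [0, 0, 0]
    - [0, 0, 0]
    - [0, 0, 0]
    - [0, 0, 0]
    - [0, 0, 0]
    - [0, 0, 0]
    - [0, 0, 0]
    - [0, 0, 0]
    - [0, 0, 0]
    - [0, 0, 0]

```text
clock: 6.5
position: [0.6082, 0.0391, 0.0313]
orientation: [0.0, 0.137, 0.991, 0.0]
contact_force: [0.1, 0.4, -0.2]
finger_gap: 0.0001
finger_force: 0.0
```

```bash
python3 -c "
from h import *
go(0.027,-.006,.03); snap('scene','s2')
a=cv2.imread('pics/s2.png')[155:300,230:405]; cv2.imwrite('pics/s2c.png',cv2.resize(a,None,fx=4,fy=4,interpolation=cv2.INTER_CUBIC))"
```

```text
clock 6.5 board [ 0.0311 -0.0139] z 0.0313 F_board [-0.   0.4 -0.2]
dpos [0.104 0.196 0.032] rot [ 0.01  0.   -0.04]
```

View pics/s2c.png

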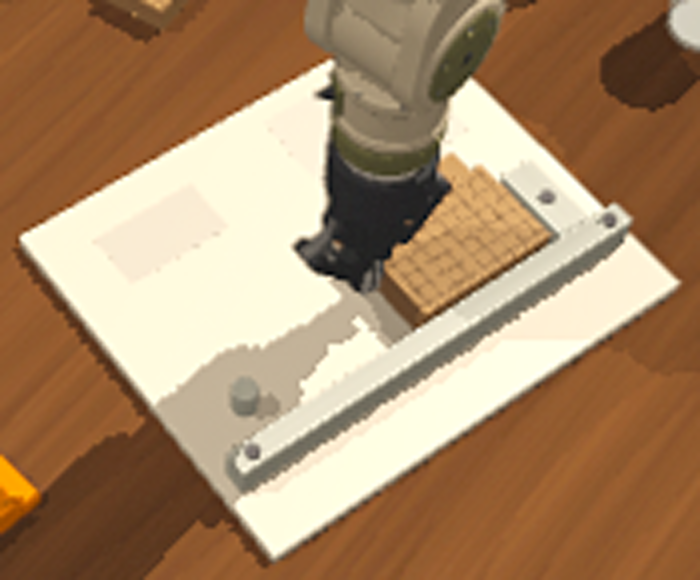

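The brick is almost at the stop; its far corner is at crop (552,240), by the stop's edge. I push in small steps until the force rises.

Call:
drive_tool:
  hand: [0, 0, 0, 0]
  delta_pos:
    - [0, 0.07, 0]
    - [0, 0.13, 0]
    - [0, 0.13, 0]
    - [0, 0.13, 0]
  rotation:
    - [0, 0, 0]
    - [0, 0, 0]
    - [0, 0, 0]
    - [0, 0, 0]

```text
clock: 6.88
position: [0.6093, 0.0428, 0.0312]
orientation: [-0.0, 0.138, 0.99, 0.0]
contact_force: [0.3, 0.4, -0.2]
finger_gap: 0.0003
finger_force: 0.0
```

Call:
drive_tool:
  hand: [0, 0, 0, 0]
  delta_pos:
    - [0, 0.05, 0]
    - [0, 0.08, 0]
    - [0, 0.08, 0]
    - [0, 0.08, 0]
  rotation:
    - [0, 0, 0]
    - [0, 0, 0]
    - [0, 0, 0]
    - [0, 0, 0]

```text
clock: 7.22
position: [0.6102, 0.046, 0.0313]
orientation: [0.0, 0.137, 0.991, 0.0]
contact_force: [-1.2, 0.3, 0.2]
finger_gap: 0.0002
finger_force: 0.1
```

Call:
drive_tool:
  hand: [0, 0, 0, 0]
  delta_pos:
    - [0, 0.04, 0]
    - [0, 0.06, 0]
    - [0, 0.06, 0]
    - [0, 0.06, 0]
  rotation:
    - [0, 0, 0]
    - [0, 0, 0]
    - [0, 0, 0]
    - [0, 0, 0]

```text
clock: 7.55
position: [0.6109, 0.0484, 0.0313]
orientation: [0.0, 0.137, 0.991, 0.0]
contact_force: [0.3, -0.7, 0.2]
finger_gap: 0.0001
finger_force: 0.1
```

Call:
drive_tool:
  hand: [0, 0, 0, 0]
  delta_pos:
    - [0, 0.04, 0]
    - [0, 0.06, 0]
    - [0, 0.06, 0]
    - [0, 0.06, 0]
  rotation:
    - [0, 0, 0]
    - [0, 0, 0]
    - [0, 0, 0]
    - [0, 0, 0]

```text
clock: 7.88
position: [0.6111, 0.0487, 0.0313]
orientation: [-0.0, 0.138, 0.99, -0.002]
contact_force: [-0.9, -6.7, 1.7]
finger_gap: 0.0001
finger_force: 3.4
```

Stop contact is confirmed at 6.7 N. I back off, lift, and move over the ledge.

Call:
drive_tool:
  hand: [0, 0, 0, 0, 0, 0, 0, 0]
  delta_pos:
    - [0, -0.2, 0]
    - [0, -0.4, -0.2]
    - [0, -0.4, -0.8]
    - [0, -0.4, -1.3]
    - [0.4, 0.2, -1.3]
    - [1.0, 1.0, -1.3]
    - [1.15, 1.75, -1.3]
    - [1.15, 1.75, -1.3]
  rotation:
    - [0, 0, 0]
    - [0, 0, 0]
    - [0, 0, 0]
    - [0, 0, 0]
    - [0, 0, 0]
    - [0, 0, 0]
    - [0, 0, 0]
    - [0, 0, 0]

```text
clock: 8.55
position: [0.5858, 0.1348, 0.0844]
orientation: [0.0, 0.135, 0.991, 0.001]
contact_force: [0.1, -0.1, 0.1]
finger_gap: 0.0001
finger_force: 0.0
```

```bash
python3 -c "
from h import *
go(-.014,.067,.033)"
```

```text
clock 8.55 board [-0.016   0.0724] z 0.0844 F_board [ 0.1 -0.   0.1]
dpos [-0.049 -0.138  1.284] rot [ 0.03  0.   -0.01]
```

Call:
drive_tool:
  hand: [0, 0, 0, 0, 0, 0]
  delta_pos:
    - [0, -0.07, 0.5]
    - [0, -0.14, 0.9]
    - [0, -0.14, 1.2]
    - [0, -0.14, 1.28]
    - [0, -0.14, 1.28]
    - [0, -0.14, 1.28]
  rotation:
    - [0, 0, 0]
    - [0, 0, 0]
    - [0, 0, 0]
    - [0, 0, 0]
    - [0, 0, 0]
    - [0, 0, 0]

```text
clock: 9.05
position: [0.5853, 0.1246, 0.0327]
orientation: [0.0, 0.138, 0.99, 0.0]
contact_force: [0.1, 0.7, -1.4]
finger_gap: -0.0002
finger_force: 0.0
```

Call:
drive_tool:
  hand: [0, 0, 0, 0, 0]
  delta_pos:
    - [-0.1, 0, 0]
    - [-0.2, 0, 0]
    - [-0.3, 0, 0]
    - [-0.3, 0, 0]
    - [-0.3, 0, 0]
  rotation:
    - [0, 0, 0]
    - [0, 0, 0]
    - [0, 0, 0]
    - [0, 0, 0]
    - [0, 0, 0]

```text
clock: 9.47
position: [0.5967, 0.1217, 0.0323]
orientation: [0.0, 0.138, 0.99, 0.0]
contact_force: [-1.1, -0.2, 1.3]
finger_gap: 0.0001
finger_force: 0.6
```

```bash
python3 -c "
from h import *
go(-.001,.067,.033);snap('wrist','w2')"
```

```text
clock 9.4667 board [-0.002   0.0627] z 0.0323 F_board [-1.  -0.5  1.3]
dpos [-0.025  0.109 -0.017] rot [ 0.    0.   -0.05]
```

View pics/w2.png

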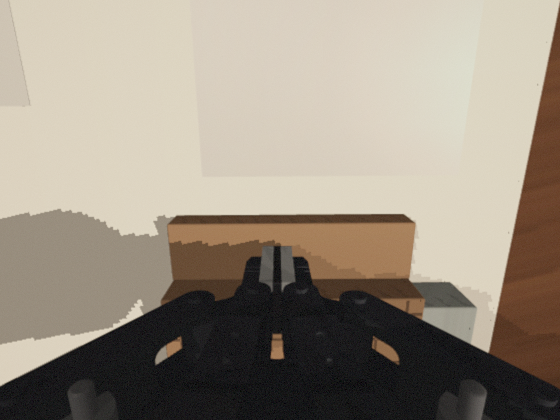

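The fingers are over the ledge, near its middle (277,270). The ledge spans columns 170–412 and the stop lies at the right end (440,300). I push towards the fence.

Call:
drive_tool:
  hand: [0, 0, 0, 0]
  delta_pos:
    - [-0.04, 0.1, 0]
    - [-0.08, 0.1, 0]
    - [-0.08, 0.1, 0]
    - [-0.08, 0.1, 0]
  rotation:
    - [0, 0, 0]
    - [0, 0, 0]
    - [0, 0, 0]
    - [0, 0, 0]

```text
clock: 9.85
position: [0.5977, 0.1253, 0.0314]
orientation: [-0.003, 0.137, 0.991, -0.0]
contact_force: [-7.3, 0.8, 3.5]
finger_gap: -0.0004
finger_force: 3.7
```

Call:
drive_tool:
  hand: [0, 0, 0, 0]
  delta_pos:
    - [-0.04, 0, 0.05]
    - [-0.06, 0, 0.1]
    - [-0.06, 0, 0.1]
    - [-0.06, 0, 0.1]
  rotation:
    - [0, 0, 0]
    - [0, 0, 0]
    - [0, 0, 0]
    - [0, 0, 0]

```text
clock: 10.18
position: [0.5978, 0.1255, 0.028]
orientation: [-0.004, 0.137, 0.991, 0.0]
contact_force: [-14.7, 2.2, 12.4]
finger_gap: 0.0003
finger_force: 15.0
```

```bash
python3 -c "
from h import *
go(-.001,.067,.028)"
```

```text
clock 10.1833 board [-0.002   0.0666] z 0.028 F_board [-14.7  -1.8  12.4]
dpos [-0.025  0.009  0.   ] rot [-0.01 -0.09 -0.04]
```

Call:
drive_tool:
  hand: [0, 0, 0, 0]
  delta_pos:
    - [0, 0, 0.02]
    - [0, 0, 0.02]
    - [0, 0, 0.02]
    - [0, 0, 0.02]
  rotation:
    - [0, 0, 0]
    - [0, 0, 0]
    - [0, 0, 0]
    - [0, 0, 0]

```text
clock: 10.52
position: [0.5978, 0.1255, 0.028]
orientation: [-0.004, 0.137, 0.991, 0.0]
contact_force: [-16.8, 1.8, 17.3]
finger_gap: -0.0002
finger_force: 16.9
```

```bash
python3 -c "
from h import *
go(-.001,.067,.028); snap('top','t3'); snap('scene','s3'); print(force())
a=cv2.imread('pics/s3.png')[155:300,230:405]; cv2.imwrite('pics/s3c.png',cv2.resize(a,None,fx=4,fy=4,interpolation=cv2.INTER_CUBIC))"
```

```text
clock 10.5167 board [-0.002   0.0666] z 0.028 F_board [-16.6  -2.7  17.3]
dpos [-0.025  0.009 -0.   ] rot [-0.01 -0.08 -0.04]
[-15.19279177  -1.81741336  17.01728749]
```

View pics/s3c.png

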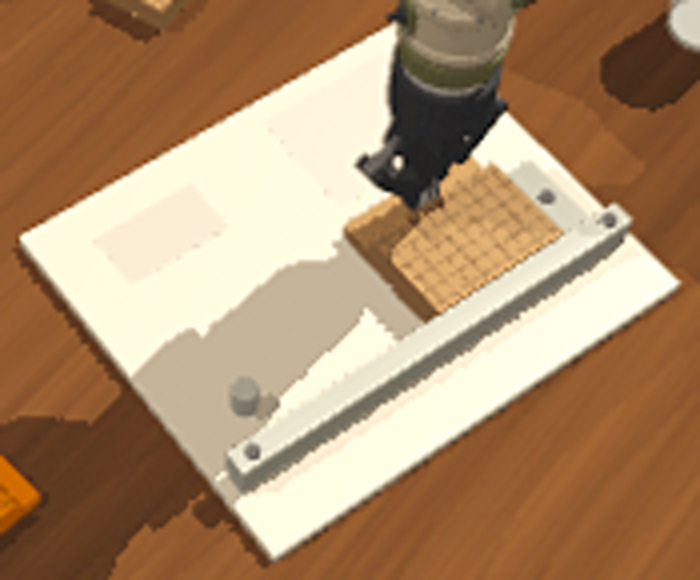

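The brick is against the fence and the stop, with its top corner at crop (562,235). Down force is a bit high, so I trim it to about 11–12 N.

Call:
drive_tool:
  hand: [0, 0, 0, 0, 0, 0]
  delta_pos:
    - [0, 0.0, -0.025]
    - [0, 0.0, -0.025]
    - [0, 0.0, -0.025]
    - [0, 0.0, -0.025]
    - [0, 0.0, -0.025]
    - [0, 0.0, -0.025]
  rotation:
    - [0, 0, 0]
    - [0, 0, 0]
    - [0, 0, 0]
    - [0, 0, 0]
    - [0, 0, 0]
    - [0, 0, 0]

```text
clock: 11.12
position: [0.5977, 0.1255, 0.028]
orientation: [-0.004, 0.137, 0.991, 0.0]
contact_force: [-13.9, 3.3, 10.6]
finger_gap: 0.0
finger_force: 13.9
```

```bash
python3 -c "
from h import *
go(-.001,.067,.028)"
```

```text
clock 11.1167 board [-0.002   0.0666] z 0.028 F_board [-14.3  -0.5  10.6]
dpos [-0.025  0.01   0.   ] rot [-0.01 -0.09 -0.04]
```

Side force is 14.3 N, about 10 N net at the fence after friction, with 10.6 N down. A small nudge towards the stop will confirm the end contact.

Call:
drive_tool:
  hand: [0, 0, 0, 0, 0, 0]
  delta_pos:
    - [0, 0.04, 0]
    - [0, 0.04, 0]
    - [0, 0.04, 0]
    - [0, 0.04, 0]
    - [0, 0.04, 0]
    - [0, 0.04, 0]
  rotation:
    - [0, 0, 0]
    - [0, 0, 0]
    - [0, 0, 0]
    - [0, 0, 0]
    - [0, 0, 0]
    - [0, 0, 0]

```text
clock: 11.62
position: [0.5978, 0.1256, 0.028]
orientation: [-0.005, 0.137, 0.991, -0.001]
contact_force: [-15.1, -0.2, 12.4]
finger_gap: 0.0001
finger_force: 14.2
```

```bash
python3 -c "
from h import *
go(-.001,.067,.028)"
```

```text
clock 11.6167 board [-0.002   0.0667] z 0.028 F_board [-14.5  -4.2  12.4]
dpos [-0.025  0.008  0.001] rot [-0.03 -0.09 -0.05]
```

Call:
drive_tool:
  hand: [0, 0, 0, 0, 0]
  delta_pos:
    - [0, 0.04, 0]
    - [0, 0.07, 0]
    - [0, 0.07, 0]
    - [0, 0.07, 0]
    - [0, 0.07, 0]
  rotation:
    - [0, 0, 0]
    - [0, 0, 0]
    - [0, 0, 0]
    - [0, 0, 0]
    - [0, 0, 0]

```text
clock: 12.03
position: [0.5979, 0.1261, 0.028]
orientation: [-0.005, 0.138, 0.99, -0.003]
contact_force: [-17.0, -8.2, 14.4]
finger_gap: -0.0
finger_force: 15.0
```

```bash
python3 -c "
from h import *
go(-.001,.067,.028)"
```

```text
clock 12.0333 board [-0.002   0.0671] z 0.028 F_board [-14.2 -12.4  14.4]
dpos [-0.026 -0.003  0.001] rot [-0.08 -0.09 -0.06]
```

Call:
drive_tool:
  hand: [0, 0, 0, 0, 0, 0]
  delta_pos:
    - [0, -0.04, -0.005]
    - [0, -0.08, -0.005]
    - [0, -0.08, -0.005]
    - [0, -0.08, -0.005]
    - [0, -0.08, -0.005]
    - [0, -0.08, -0.005]
  rotation:
    - [0, 0, 0]
    - [0, 0, 0]
    - [0, 0, 0]
    - [0, 0, 0]
    - [0, 0, 0]
    - [0, 0, 0]

```text
clock: 12.53
position: [0.5979, 0.1259, 0.028]
orientation: [-0.005, 0.137, 0.991, -0.001]
contact_force: [-14.2, 0.4, 10.4]
finger_gap: -0.0002
finger_force: 13.7
```

```bash
python3 -c "
from h import *
go(-.001,.067,.028)"
```

```text
clock 12.5333 board [-0.002  0.067] z 0.028 F_board [-13.8  -3.4  10.4]
dpos [-0.025 -0.001  0.001] rot [-0.02 -0.09 -0.04]
```

The brick is held by the stop: a 12 N nudge along the fence moved it less than 0.5 mm. The push is now 13.8 N sideways and 10.4 N down, so I hand in.

```bash
python3 -c "
from rig import bot
print(bot.sign_off())"
```

```text
the job is handed in; nothing more can be done
None
```

I handed the job in at about 12.5 s: the brick is along the fence and against the stop, held by the fingers at about 10 N down and 14 N sideways (roughly 10 N at the fence after friction).

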